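# Close and latch the sewing tin, then take up its outer lid

## Robot

A 6-joint arm with a two-finger parallel gripper is mounted at the origin on the work surface. World frame = base frame: x ahead of the robot, y to its left, z up, the work surface at z = 0. Lengths are in m, angles in degrees, forces in N, time in s.
With the tool pointing down it reaches from about 0.325 to 0.925 m from the base axis. Payload 3.1 kg.
Tool frame: the origin (TCP) lies between the finger pads; the fingertips stand 8 mm ahead of it and the grasp point (between the pads) lies 11 mm behind it; z points along the fingers, y is the line along which they close (so a half turn about z gives the same grasp; the last joint's range is limited). The gripper opens to 85 mm and grips with 20 to 120 N. Pads are 22 mm wide; open, the fingers measure 114 mm over their backs; the gripper's body (76 mm by 85 mm) begins 54 mm behind the grasp point. The pads swing forward as they close: fully open they stand 13 mm farther back than shut.
Start: joints at [69.259, 12.427, 92.441, -0, 75.132, -6.429], TCP at [0.154, 0.606, 0.239] pointing down, gripper open.
Joint ranges: [-157.48, 157.48], [-44.54, 120.13], [17.64, 146.25], [-64.5, 244.5], [7.68, 150.69], [-147.95, 147.95]. Speed limits (degrees/s): [159.86, 159.86, 180, 180, 180, 180].

## Interface

Orientations are given as a 3x3 rotation matrix whose columns are the frame's x, y, z axes.
In Python, from station import bot, viewer gives the robot as it stands.
- The arm moves only by the tool apply_moves, never from a script. Its argument "motion" is a list of rows, each a list of 5 numbers: the shift along the tool's x, y, z in mm, then the turn about the tool's z in rad, then the opening, from -1 (shut) to 1 (fully open). In form: [[x, y, z, twist, hand], ...]. A call has 1 to 5 rows; each row is the pose to reach, as a shift and turn from the pose commanded when the call began, along the tool's axes at that moment; what a row does not reach only later rows make up. A row lasts 1/10 s, in which the tool goes at most 50 mm and 8.59 degrees, less where a joint would pass 70% of its speed; a pose out of reach is approached as far as the arm can. A call with a gripper value outside its range is refused whole. The fingers move at their own pace and stop on an object; "force" is the grip in N (left out, the last holds). Time passes only in rows, so rows that repeat a pose let the fingers close. It gives the time, the measured TCP pose, the force, the opening and the grip force at its end, in the units of the state.
- bot.observe(): the state, without advancing time (a new reading comes with each control period).
- viewer.get_image(name): name is "scene" or "side" or "wrist"; returns the picture (384x512x3 uint8, red, green, blue); there is no depth.
- viewer.get_calibration(name): a dict with "camera_matrix" (3x3 intrinsics, pixels), "rvec" (rotation vector, rad) and "tvec" (3), from world to camera coordinates, as OpenCV has them. Camera axes: x right, y down, z forward; pixel columns grow to the right and rows downward; lengths in m; the calibration is good to about 2 mm. A picture is of the moment at which its call begins: read the wrist's pose just before it. get_calibration takes no time and is no camera call; for the wrist camera it gives the pose at the moment of the call.
- bot.job_done(): hands the job in; it is judged then, once.
The state is a dict: "clock": time; "joint_positions": joint angles; "joint_vel": joint speeds; "effort": joint torques, N m; "position": TCP position; "ee_rot": TCP orientation; "wrist_force": force on the tool from outside, world axes, zero at the start; "ft_torque": the same for the moment, N m; "finger_gap": finger opening in m; "grasp_force": force on a finger pad.
Only numpy, scipy, OpenCV 4.12 (cv2) and the standard library are available. Lean on these libraries where they do the work, as an engineer would, in place of code of your own. Each camera call takes 0.05 s, during which the arm holds its last target. There are 200 camera calls.

## Task

Carry the nested pair of lids together to the open sewing tin and lower them until the inner lid is fully home in its mouth, with its tab at the hasp side, then swing the brass hasp all the way round over the tab of the inner lid. Then lift the outer lid alone by its dark square collar, leaving the inner lid undisturbed in the latched tin, and finish while still holding the outer lid level in the gripper, at rest, straight above the tin and at least 10 cm up from where it sat. Do not part the two lids before they are on the tin, and leave the other things on the table alone.

Things in the scene. Friction and masses are not known exactly. Their poses are not given: they have to be found in the camera images.
- tin: Open mint-green sewing tin, fixed to the table, 100 (x) x 130 (y) x 70 mm high, walls 4 mm, mouth 92 x 122 mm; coloured spools inside. Origin: centre of its underside; z up. Its -x side, roughly towards the robot (yaw within 0.3 rad), is the hasp side: a bracket there carries a brass post 12 mm across at x -76, y +50 mm, 78 mm high, outside the lids' way.
- tin_seat (a point): Centre of the tin's mouth, 60 mm above the table, with the tin's axes: where the inner lid's origin lies when the lid is home, with the axes of both alike (tab to -x).
- hasp (a joint): Hinge angle of the brass hasp about its upright pin (rad). 0: points to the tin's -x, away from the tin; positive is anticlockwise from above. At 1.57, its stop, it lies along the tin's -y, over the seated inner lid's tab. Starts between -0.35 and 0.35, clear of the lids' way down; stays where left (friction: about 0.6 N at the knob).
- hasp_knob (a point): Middle of the upright white knob of the hasp, 12 mm in diameter and 22 mm tall (83 to 105 mm above the table; this point at 94), 55 mm from the pin. The arm below is a flat brass strip 13 mm wide and 5 mm thick, 78 to 83 mm above the table, 3 mm over the seated tab. The knob may be pinched or pushed.
- hasp_pivot (a point): Axis of the hasp's pin, 94 mm above the table, at x -76, y +50 mm of the tin.
- inner_lid: Loose wooden inner lid, 0.2 kg. Origin: centre of its underside, z up. Heights over it, sizes x by y: plug 80x110 (0-5 mm), 86x116 (5-10); flange 106x136 (10-15), rests on the tin's rim; tab (the hasp's catch) 32 wide, 10-15, out to x -92; upright flat brass knob 16x26, 15-73, through the outer lid's collar. Lifted by this knob, it carries the outer lid. Starts on the table, yaw within 0.3 rad.
- inner_knob (a point): On the axis of the brass knob, 56 mm above the inner lid's underside; the knob stands free of the collar from 37 to 73 mm.
- tab (a point): Middle of the upper face of the inner lid's tab: x -80, y 0, z +15 mm from the inner lid's origin.
- outer_lid: Loose mint-green outer lid, 0.15 kg, nested on the inner one from the start (lifted by its collar, it comes off alone). Origin: centre of its plate's underside, 15 mm above the inner lid's origin while nested; same axes. Plate 117 x 147 x 4 mm; a skirt 3 mm thick hangs 8 mm below it, with a 44 mm notch at -x for the tab; loose by 2.5 mm round the flange.
- collar (a point): Centre of the dark navy square collar on the outer lid: 44 x 44 mm outside, 36 x 36 mm inside, sides along the lid's x and y, standing from 4 to 22 mm above the outer lid's origin; this point is 13 mm above that origin. The inner lid's knob stands out 36 mm above the collar.
- book: Bystander: navy book lying flat, 125 x 190 x 26 mm. Origin: centre of the underside.
- glasses: Bystander: navy reading glasses, lenses upright, 125 wide, 130 long, 44 mm high. Origin: under the bridge.
- mug: Bystander: white mug, 80 mm across, 92 mm high. Origin: centre of the underside.
- dish: Bystander: low green glass dish, 108 mm across, 24 mm high. Origin: centre of the underside.
- spool_teal: Bystander: teal thread spool, 32 mm across, 40 mm high, beyond the tin. Origin: centre of the underside.
- spool_red: Bystander: red thread spool, likewise.
Not all that is in view belongs to the job. What is shaped like the inner_lid but blue or orange is not meant.

How it is judged:
By the outcome, as a careful person would: the job done as asked, in the order asked, and still so for the second after the job is handed in, while the arm keeps its last pose, push and grip.
It also fails if it takes over 72 s, if anything falls off the work surface, if the arm or the gripper's body presses on something with over 40 N, if the wrist force passes 120 N, or if a joint passes its speed limit or range.

## Working session

There is one attempt and no reset: what is moved stays moved. The work goes in short steps, Python scripts to look and compute and a tool call to move; the robot and the scene stay as the last step left them, time stands still between calls to the robot, and variables do not carry over. Pictures are saved under pics/ and viewed, at most 10 in all, crops included, and the job is handed in when it is done.

Besides the shell and the picture viewer there is one more tool, called after "Request:" as a command line: name --pt "numbers of a row" for each row, then --argument value for the rest. apply_moves: Moves the arm, as the interface text tells. Its arguments: {"type":"object","properties":{"motion":{"type":"array"},"force":{"type":"number"}},"required":["motion"]}

```bash
ls; mkdir -p pics
python3 - <<'E'
from station import bot, viewer
import cv2, numpy as np
s=bot.observe(); print(s)
a=viewer.get_image("scene"); b=viewer.get_image("side")
np.save('scene0.npy',a); np.save('side0.npy',b)
im=np.hstack([a,b])[:,:,::-1]
cv2.imwrite('pics/a.png',cv2.resize(a[:,:,::-1],(800,600),interpolation=cv2.INTER_CUBIC))
cv2.imwrite('pics/b.png',cv2.resize(b[:,:,::-1],(800,600),interpolation=cv2.INTER_CUBIC))
for n in("scene","side","wrist"): print(n,viewer.get_calibration(n))
E
```

```text
pics
{'clock': 0.0, 'joint_positions': array([ 6.92571704e+01,  1.24757336e+01,  9.25294001e+01, -2.95776450e-04,
        7.51301688e+01, -6.42892515e+00]), 'joint_vel': array([-0.13351768,  0.0393982 , -0.03494467, -0.07163128, -0.10878277,
        0.03703454]), 'effort': array([-1.19713157e-03, -3.96855497e+01, -3.03852010e+01, -2.55329551e-04,
        9.86870175e-03,  7.41828529e-06]), 'position': array([0.1542226 , 0.6048562 , 0.23797092]), 'ee_rot': array([[-9.68955983e-01,  2.47231899e-01, -8.31705244e-04],
       [ 2.47233161e-01,  9.68953497e-01, -2.21016538e-03],
       [ 2.59460322e-04, -2.34717808e-03, -9.99997212e-01]]), 'wrist_force': array([ 0.70240904, -0.18588473, -0.15366218]), 'ft_torque': array([-0.03292181,  0.01598155,  0.03744035]), 'grasp_force': 0.0, 'finger_gap': 0.08527967181550707}
scene {'camera_matrix': array([[472.22024601,   0.        , 259.87423766],
       [  0.        , 472.22024601, 185.03233723],
       [  0.        ,   0.        ,   1.        ]]), 'rvec': array([ 1.99693094,  1.31336311, -0.56921208]), 'tvec': array([-0.20746605, -0.28255037,  1.73673828])}
side {'camera_matrix': array([[441.37971366,   0.        , 248.76152354],
       [  0.        , 441.37971366, 194.87015573],
       [  0.        ,   0.        ,   1.        ]]), 'rvec': array([ 0.23730131, -2.58105919,  1.54786941]), 'tvec': array([0.54811768, 0.12656891, 1.18457307])}
wrist {'camera_matrix': array([[302.7842074 ,   0.        , 255.83997086],
       [  0.        , 302.7842074 , 190.8213656 ],
       [  0.        ,   0.        ,   1.        ]]), 'rvec': array([-2.30464395, -1.7902181 , -0.24080163]), 'tvec': array([-0.62479449, -0.03308634,  0.37920198])}
```

View pics/a.png

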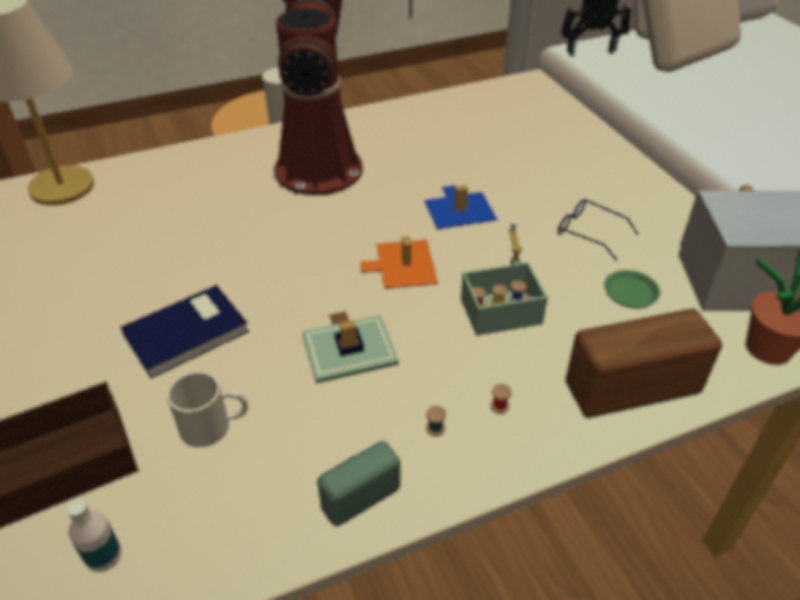

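View pics/b.png

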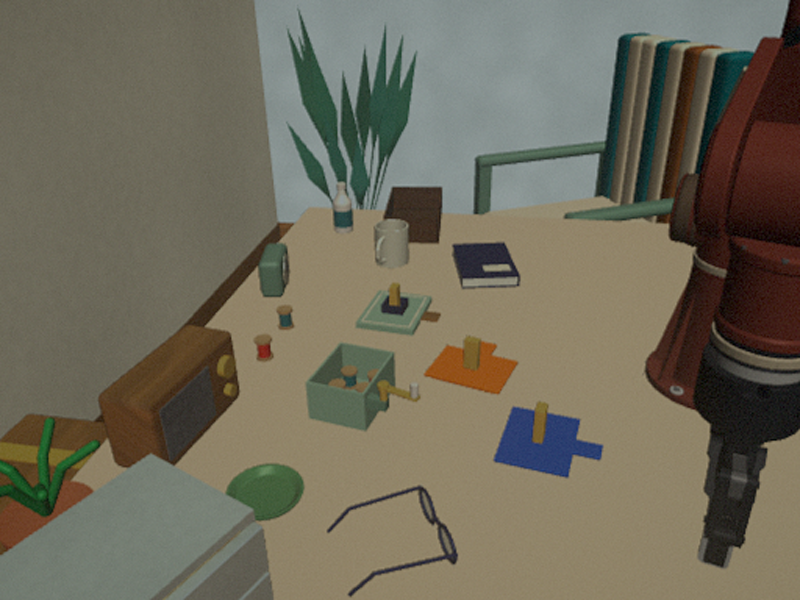

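The scene view shows three lid-shaped things. The blue one is at (460,205), the orange one at (407,262), and the mint lid with navy collar and brown tab is at (348,348). Only the last fits: it is the mint outer lid nested on the wooden inner lid. The tin is at (503,295), with its hasp at (515,240).

```bash
cat > h.py <<'E'
from station import bot, viewer
import cv2, numpy as np
def ray(cal,uv):
    R=cv2.Rodrigues(np.array(cal['rvec']))[0]; K=cal['camera_matrix']
    C=-R.T@cal['tvec']; p=np.linalg.solve(K,np.c_[np.atleast_2d(uv),np.ones(len(np.atleast_2d(uv)))].T)
    return C,(R.T@p).T
def onplane(cal,uv,z):
    C,d=ray(cal,uv); return C+d*((z-C[2])/d[:,2])[:,None]
def cross(c1,u1,c2,u2):
    A=np.zeros((3,3));b=np.zeros(3);D=[]
    for c,u in((c1,u1),(c2,u2)):
        C,d=ray(c,u); d=d[0]/np.linalg.norm(d[0]); P=np.eye(3)-np.outer(d,d); A+=P;b+=P@C;D.append((C,d))
    x=np.linalg.solve(A,b); return x,[np.linalg.norm(np.cross(x-C,d)) for C,d in D]
def proj(cal,X):
    return cv2.projectPoints(np.atleast_2d(np.float64(X)),np.array(cal['rvec']),np.array(cal['tvec']),cal['camera_matrix'],None)[0][:,0]
E
python3 - <<'E'
from h import *
s=viewer.get_calibration('scene');d=viewer.get_calibration('side')
for n,u,v in [('knobtop',(348,323),(395,285)),('collar',(348,342),(395,305)),('hasp knob',(514,228),(415,392)),('tab',(338,318),(431,317))]:
    print(n,cross(s,np.array(u)*.64,d,np.array(v)*.64))
print('tin corners z70',onplane(s,np.array([(462,273),(531,262),(546,295),(476,308)])*.64,.07))
print('lid corners z19',onplane(s,np.array([(304,332),(380,318),(397,360),(317,380)])*.64,.019))
for n,z in(('dish',.024),('blue',.0)):pass
w=viewer.get_calibration('wrist');R=cv2.Rodrigues(w['rvec'])[0];C=-R.T@w['tvec'];o=bot.observe();E=o['ee_rot']
print('cam in tool',E.T@(C-o['position']),'axes in tool',E.T@R.T)
E
```

```text
knobtop (array([ 0.57181373, -0.13128951,  0.07135016]), [np.float64(0.0010581345401172145), np.float64(0.001058134540117086)])
collar (array([ 0.57284871, -0.13375425,  0.02530949]), [np.float64(0.0005712948868995249), np.float64(0.0005712948868994717)])
hasp knob (array([0.46981768, 0.24866093, 0.08846488]), [np.float64(0.0026499563901109593), np.float64(0.0026499563901109307)])
tab (array([ 0.49689296, -0.12516401,  0.00991618]), [np.float64(0.001026577834171843), np.float64(0.0010265778341718987)])
tin corners z70 [[0.53304582 0.10738854 0.07      ]
 [0.55619477 0.24058031 0.07      ]
 [0.64534625 0.21894937 0.07      ]
 [0.62563143 0.08843047 0.07      ]]
lid corners z19 [[ 0.51381905 -0.19576811  0.019     ]
 [ 0.53459308 -0.05751965  0.019     ]
 [ 0.6410564  -0.06882113  0.019     ]
 [ 0.6293148  -0.20970865  0.019     ]]
cam in tool [ 0.06871332  0.00080108 -0.13527838] axes in tool [[-3.53027908e-04 -9.63871674e-01 -2.66366799e-01]
 [ 9.99999717e-01 -5.17344220e-04  5.46710897e-04]
 [-6.64762471e-04 -2.66366531e-01  9.63871583e-01]]
```

Request:
apply_moves --pt "-42 -27 0 0 1" --pt "-84 -54 0 0 1" --pt "-126 -81 0 0 1" --pt "-168 -108 0 0 1" --pt "-210 -135 0 0 1" --force 60

```text
clock: 0.6
position: [0.3252, 0.4211, 0.2388]
ee_rot: [[-0.969, 0.247, -0.0], [0.247, 0.969, -0.001], [0.0, -0.001, -1.0]]
wrist_force: [2.0, 1.0, 0.2]
finger_gap: 0.0854
grasp_force: 0.0
```

Request:
apply_moves --pt "-42 -27 0 0 1" --pt "-84 -54 0 0 1" --pt "-126 -81 0 0 1" --pt "-168 -108 0 0 1" --pt "-210 -135 0 0 1"

```text
clock: 1.1
position: [0.4955, 0.2384, 0.239]
ee_rot: [[-0.969, 0.247, -0.0], [0.247, 0.969, 0.0], [0.0, -0.0, -1.0]]
wrist_force: [0.8, 0.7, 0.1]
finger_gap: 0.0853
grasp_force: 0.0
```

Request:
apply_moves --pt "-40 -27 0 0 1" --pt "-80 -54 0 0 1" --pt "-95 -68 0 0 1" --pt "-95 -68 0 0 1" --pt "-95 -68 0 0 1"

```text
clock: 1.6
position: [0.5694, 0.1506, 0.2385]
ee_rot: [[-0.969, 0.248, -0.002], [0.248, 0.969, 0.001], [0.002, 0.0, -1.0]]
wrist_force: [-0.3, -0.2, 0.7]
finger_gap: 0.0852
grasp_force: 0.0
```

Run:
```python
from h import *
import pickle
c=viewer.get_calibration('wrist');a=viewer.get_image("wrist")
pickle.dump((c,a),open('w1.pkl','wb'));print(bot.observe()['position'])
cv2.imwrite('pics/c.png',cv2.resize(a[:,:,::-1],(800,600),interpolation=cv2.INTER_CUBIC))
```

```text
[0.56913968 0.15129849 0.23868855]
```

View pics/c.png

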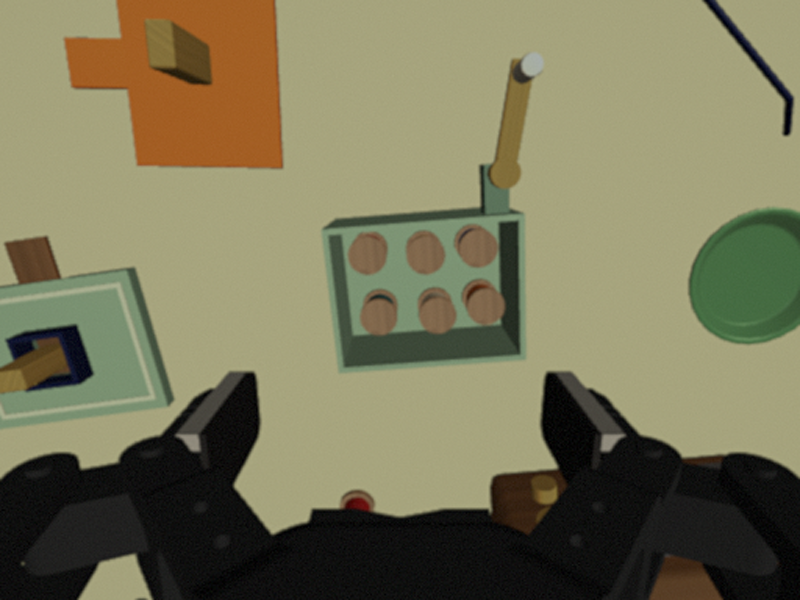

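Request:
apply_moves --pt "10 -48 0 0 1" --pt "20 -97 0 0 1" --pt "30 -145 0 0 1" --pt "40 -194 0 0 1" --pt "50 -235 0 0 1"

```text
clock: 2.15
position: [0.4618, -0.0646, 0.2392]
ee_rot: [[-0.97, 0.245, 0.0], [0.245, 0.97, -0.0], [-0.0, -0.0, -1.0]]
wrist_force: [0.6, -1.1, -0.1]
finger_gap: 0.085
grasp_force: 0.0
```

Request:
apply_moves --pt "11 -48 0 0.1 1" --pt "20 -60 0 0.14 1" --pt "20 -60 0 0.14 1" --pt "20 -60 0 0.14 1"

```text
clock: 2.55
position: [0.4294, -0.1164, 0.2394]
ee_rot: [[-0.926, 0.378, 0.001], [0.378, 0.926, 0.001], [-0.0, 0.001, -1.0]]
wrist_force: [-0.4, 0.1, -0.2]
finger_gap: 0.0852
grasp_force: 0.0
```

Run:
```python
from h import *
import pickle
c=viewer.get_calibration('wrist');a=viewer.get_image("wrist")
pickle.dump((c,a),open('w2.pkl','wb'));print(bot.observe()['position'])
cv2.imwrite('pics/d.png',cv2.resize(a[:,:,::-1],(800,600),interpolation=cv2.INTER_CUBIC))
```

```text
[ 0.42971587 -0.11619107  0.23935336]
```

View pics/d.png

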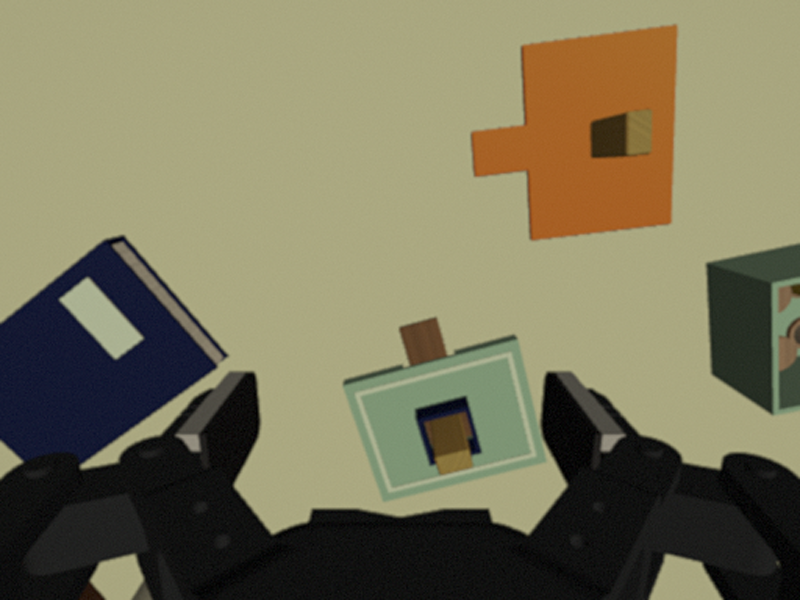

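The wrist views show the tin rim at about (323,228)–(524,357), with the hasp knob at (532,65) and the pin at (505,173). In the second view the mint lid's corners are at (344,382), (516,338), (546,460) and (386,500). Its navy collar is at (448,430) and its brown tab at (423,340), which confirms the target. Next I'll fit these with masks.

Run:
```python
from h import *
import pickle
def fit(f,box,z,cond,nm):
    c,a=pickle.load(open(f,'rb')); b=a.astype(int)
    m=cond(b).astype(np.uint8); k=np.zeros_like(m); x0,y0,x1,y1=[int(v*.64) for v in box]; k[y0:y1,x0:x1]=1; m*=k
    m=cv2.morphologyEx(m,cv2.MORPH_OPEN,np.ones((2,2),np.uint8))
    cs,_=cv2.findContours(m,cv2.RETR_EXTERNAL,cv2.CHAIN_APPROX_NONE); q=max(cs,key=cv2.contourArea)[:,0]
    P=onplane(c,q.astype(float),z)
    r=cv2.minAreaRect((P[:,:2]*1000).astype(np.float32)); hull=cv2.convexHull(q); 
    ap=cv2.approxPolyDP(hull,4,True)[:,0]/.64
    print(nm,'rect',r,'\n approx',ap.tolist()); return c
mint=lambda b:(b[...,1]-b[...,0]>12)&(b[...,1]>70)
lid=fit('w2.pkl',(330,325,560,510),.019,lambda b:(b[...,1]-b[...,0]>8)&(b[...,1]>95),'lid')
tin=fit('w1.pkl',(300,205,540,385),.07,mint,'tin')
navy=lambda b:(b[...,2]-b[...,0]>12)&(b[...,0]<60)
fit('w2.pkl',(400,385,490,480),.037,navy,'collar')
def yaw(P):
    e=[P[1]-P[0],P[2]-P[3]]; return [np.arctan2(-v[0],v[1]) for v in e]
P=onplane(lid,np.array([(344,382),(516,338),(546,460),(386,500)])*.64,.019); print('lid man',P.mean(0),yaw(P),[np.linalg.norm(P[i]-P[i-1]) for i in range(4)])
P=onplane(tin,np.array([(323,228),(523,213),(524,357),(341,371)])*.64,.07); print('tin man',P.mean(0),yaw(P),[np.linalg.norm(P[i]-P[i-1]) for i in range(4)])
print('knob top',onplane(tin,np.array([(532,66)])*.64,.105),'pivot',onplane(tin,np.array([(505,172)])*.64,.083),onplane(tin,np.array([(505,172)])*.64,.094))
print('lidknob top',onplane(lid,np.array([(456,464)])*.64,.073))
for f,n in(('w1.pkl','tin'),('w2.pkl','lid')):
    c,a=pickle.load(open(f,'rb'))
    for p in [(450,460),(370,440),(410,215),(427,220),(450,500)]: print(n,p,a[int(p[1]*.64),int(p[0]*.64)])
```

```text
lid rect ((575.5755004882812, -131.00341796875), (147.96694946289062, 118.4190902709961), 83.81990051269531) 
 approx [[517.1875, 340.625], [546.875, 462.5], [384.375, 501.5625], [345.3125, 385.9375]]
tin rect ((585.3513793945312, 166.86160278320312), (129.89308166503906, 107.24153900146484), 80.27342987060547) 
 approx [[525.0, 215.625], [525.0, 359.375], [340.625, 373.4375], [325.0, 229.6875], [485.9375, 206.25]]
collar rect ((571.284423828125, -130.77615356445312), (42.008644104003906, 49.762752532958984), 83.6769027709961) 
 approx [[465.625, 401.5625], [470.3125, 415.625], [431.25, 464.0625], [420.3125, 414.0625]]
lid man [ 0.57293154 -0.13037086  0.019     ] [np.float64(-0.1192228844433462), np.float64(-0.1043309225368004)] [np.float64(0.1187195894390585), np.float64(0.1437658757538487), np.float64(0.1165796579623583), np.float64(0.1440070908551375)]
tin man [0.58680385 0.16628283 0.07      ] [np.float64(-0.17707821457126013), np.float64(-0.16923410365138541)] [np.float64(0.09945208282126958), np.float64(0.12774682730855688), np.float64(0.09845193961278055), np.float64(0.1270126845870421)]
knob top [[0.47076842 0.24791551 0.105     ]] pivot [[0.52094366 0.22867511 0.083     ]] [[0.52027787 0.22639686 0.094     ]]
lidknob top [[ 0.57562815 -0.13056424  0.073     ]]
tin (450, 460) [167 164 126]
tin (370, 440) [166 164 126]
tin (410, 215) [67 76 59]
tin (427, 220) [66 79 61]
tin (450, 500) [166 164 125]
lid (450, 460) [136 116  62]
lid (370, 440) [138 157 124]
lid (410, 215) [170 168 127]
lid (427, 220) [170 167 128]
lid (450, 500) [169 167 127]
```

Request:
apply_moves --pt "-42 9 15 -0.14 1" --pt "-84 18 30 -0.28 1" --pt "-130 27 50 -0.28 1" --pt "-130 27 50 -0.28 1" --pt "-130 27 50 -0.28 1"

```text
clock: 3.1
position: [0.5599, -0.14, 0.1865]
ee_rot: [[-0.994, 0.106, -0.005], [0.106, 0.994, 0.002], [0.005, 0.002, -1.0]]
wrist_force: [-0.5, -0.5, 1.2]
finger_gap: 0.0852
grasp_force: 0.0
```

Run:
```python
from h import *
import pickle
c=viewer.get_calibration('wrist');a=viewer.get_image("wrist")
pickle.dump((c,a),open('w3.pkl','wb'));o=bot.observe();print(o['position'],o['ee_rot'][:2,1])
b=pickle.load(open('w1.pkl','rb'))[1]
A=cv2.resize(a[90:310,120:400,::-1],(560,440),interpolation=cv2.INTER_CUBIC)
B=cv2.resize(b[20:250,190:390,::-1],(240,276),interpolation=cv2.INTER_CUBIC)
im=np.zeros((600,800,3),np.uint8); im[:440,:560]=A
cv2.imwrite('pics/e.png',A)
cv2.imwrite('pics/f.png',cv2.resize(b[120:250,190:350,::-1],(720,585),interpolation=cv2.INTER_CUBIC))
```

```text
[ 0.55980375 -0.14040984  0.18838502] [0.10691079 0.99426826]
```

View pics/e.png

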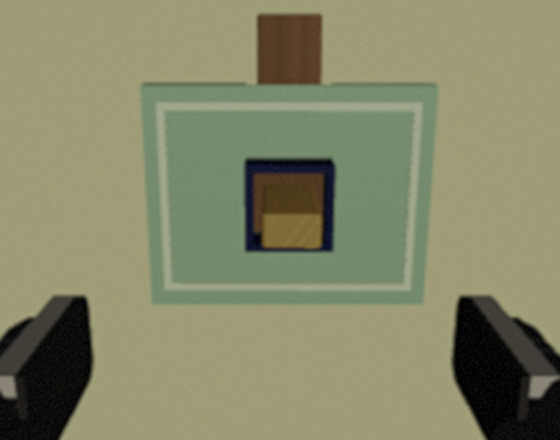

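View pics/f.png

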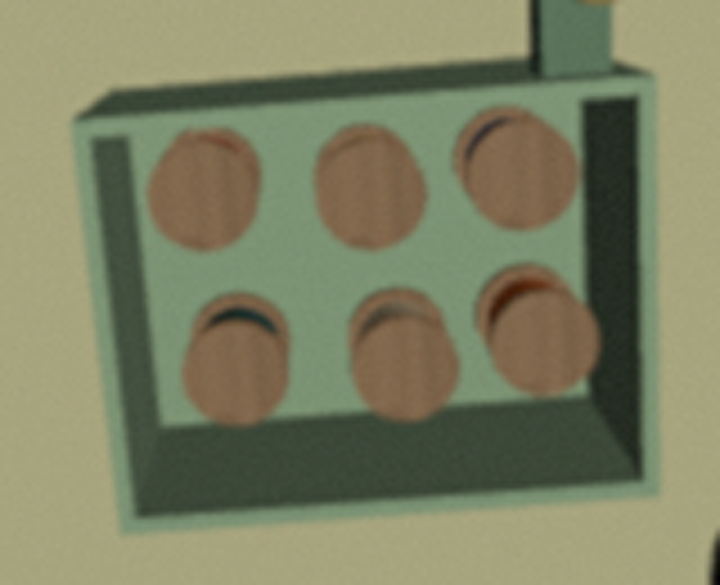

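View e shows the lid plate's corners at (141,88), (437,88), (424,303) and (152,303). Its brass knob top is centred at (292,230), inside the navy collar, with the tab at the top (robot side). View f shows the tin rim's outer corners at (75,122), (655,76), (658,495) and (122,532).

Run:
```python
from h import *
import pickle
def man(f,q,sc,o,z,n):
    c=pickle.load(open(f,'rb'))[0]
    uv=(np.array(q,float)+.5)/sc-.5+np.array(o); P=onplane(c,uv,z)
    if len(q)==4:
        e=[P[1]-P[0],P[2]-P[3]]; g=[P[3]-P[0],P[2]-P[1]]
        print(n,P.mean(0).round(4),'yaw',[round(float(np.arctan2(-v[0],v[1])),3) for v in e],[round(float(np.arctan2(v[1],v[0])),3) for v in g],'sizes',[round(float(np.linalg.norm(v)),4) for v in e+g])
    else: print(n,P.round(4))
f=('w1.pkl',);T=(4.5,(190,120));L=(2,(120,90))
man('w1.pkl',[(75,122),(655,76),(658,495),(122,532)],*T,.07,'tin outer')
man('w1.pkl',[(92,138),(638,97),(642,480),(136,517)],*T,.07,'tin inner')
man('w3.pkl',[(141,88),(437,88),(424,303),(152,303)],*L,.019,'plate')
man('w3.pkl',[(245,160),(333,160),(333,250),(245,250)],*L,.037,'collar')
man('w3.pkl',[(262,212),(323,212),(323,248),(262,248)],*L,.073,'knob')
man('w3.pkl',[(257,14),(321,14)],*L,.015,'tab end')
```

```text
tin outer [0.5874 0.1658 0.07  ] yaw [-0.173, -0.177] [-0.18, -0.175] sizes [0.1287, 0.1292, 0.099, 0.0996]
tin inner [0.5875 0.1657 0.07  ] yaw [-0.177, -0.173] [-0.175, -0.175] sizes [0.1216, 0.1216, 0.0916, 0.0911]
plate [ 0.5743 -0.1315  0.019 ] yaw [-0.107, -0.108] [-0.112, -0.097] sizes [0.1461, 0.1478, 0.115, 0.1152]
collar [ 0.5721 -0.1316  0.037 ] yaw [-0.107, -0.108] [-0.119, -0.081] sizes [0.0421, 0.0439, 0.0456, 0.0456]
knob [ 0.573  -0.1312  0.073 ] yaw [-0.108, -0.108] [-0.111, -0.085] sizes [0.0261, 0.0266, 0.0163, 0.0163]
tab end [[ 0.4805 -0.1374  0.015 ]
 [ 0.4838 -0.1065  0.015 ]]
```

Request:
apply_moves --pt "-12 10 20 0 1" --pt "-12 10 60 0 1" --pt "-12 10 100 0 1" --pt "-12 10 130 0 1" --pt "-12 10 138 0 1"

```text
clock: 3.65
position: [0.5698, -0.1318, 0.0496]
ee_rot: [[-0.994, 0.109, -0.004], [0.109, 0.994, 0.002], [0.004, 0.001, -1.0]]
wrist_force: [0.4, 0.8, -0.2]
finger_gap: 0.0853
grasp_force: 0.0
```

Request:
apply_moves --pt "0 0 0 0 1" --pt "0 0 0 0 1"

```text
clock: 3.85
position: [0.5744, -0.1339, 0.0542]
ee_rot: [[-0.994, 0.109, 0.004], [0.109, 0.994, -0.002], [-0.005, -0.001, -1.0]]
wrist_force: [0.7, -0.3, 0.6]
finger_gap: 0.0854
grasp_force: 0.0
```

Request:
apply_moves --pt "0 0 0 0 1" --pt "0 0 0 0 1" --pt "0 0 0 0 1" --pt "0 0 0 0 1"

```text
clock: 4.25
position: [0.5731, -0.1337, 0.0519]
ee_rot: [[-0.994, 0.11, 0.001], [0.11, 0.994, -0.0], [-0.001, -0.0, -1.0]]
wrist_force: [0.2, -0.4, -0.3]
finger_gap: 0.0855
grasp_force: 0.0
```

Request:
apply_moves --pt "0 2 2 0 1" --pt "0 2 2 0 -0.2" --pt "0 2 2 0 -1" --pt "0 2 2 0 -1" --pt "0 2 2 0 -1" --force 60

```text
clock: 4.75
position: [0.5729, -0.1316, 0.0493]
ee_rot: [[-0.994, 0.109, -0.0], [0.109, 0.994, -0.0], [0.0, -0.0, -1.0]]
wrist_force: [-0.2, -0.8, 4.8]
finger_gap: 0.028
grasp_force: 3.6
```

Request:
apply_moves --pt "0 0 0 0 -1" --pt "0 0 0 0 -1" --pt "0 0 0 0 -1" --pt "0 0 0 0 -1" --pt "0 0 0 0 -1"

```text
clock: 5.25
position: [0.5733, -0.1318, 0.0495]
ee_rot: [[-0.994, 0.11, 0.001], [0.11, 0.994, -0.0], [-0.001, -0.0, -1.0]]
wrist_force: [0.7, -1.3, 0.9]
finger_gap: 0.0248
grasp_force: 59.6
```

Request:
apply_moves --pt "0 0 -10 0 -1" --pt "0 0 -30 0 -1" --pt "0 0 -60 0 -1" --pt "0 0 -95 0 -1" --pt "0 0 -120 0 -1"

```text
clock: 5.75
position: [0.5724, -0.131, 0.1706]
ee_rot: [[-0.994, 0.11, -0.001], [0.11, 0.994, 0.001], [0.001, 0.001, -1.0]]
wrist_force: [0.3, -0.3, -3.8]
finger_gap: 0.0252
grasp_force: 59.4
```

Request:
apply_moves --pt "0 0 -10 0 -1" --pt "0 0 -10 0 -1" --pt "0 0 -10 0 -1" --pt "0 0 -10 0 -1"

```text
clock: 6.15
position: [0.5711, -0.1308, 0.1765]
ee_rot: [[-0.994, 0.11, -0.005], [0.11, 0.994, 0.002], [0.005, 0.001, -1.0]]
wrist_force: [0.1, 0.3, -5.0]
finger_gap: 0.0251
grasp_force: 59.4
```

Run:
```python
from h import *
c=viewer.get_calibration('wrist');a=viewer.get_image("wrist");b=viewer.get_image("side")
o=bot.observe();print(o['position'],o['ee_rot'].round(4).tolist(),o['wrist_force'],o['finger_gap'])
im=np.vstack([cv2.resize(a[100:384,:,::-1],(720,399)),np.zeros((0,720,3),np.uint8)])
p=b[120:240,160:400,::-1]
cv2.imwrite('pics/g.png',np.vstack([im[:380],cv2.resize(p,(720,360))[:215]]))
```

```text
[ 0.57156349 -0.13106007  0.17701241] [[-0.994, 0.1096, -0.0039], [0.1096, 0.994, 0.0014], [0.004, 0.001, -1.0]] [-0.76500934  0.22643848 -3.74722173] 0.024881509033544066
```

View pics/g.png

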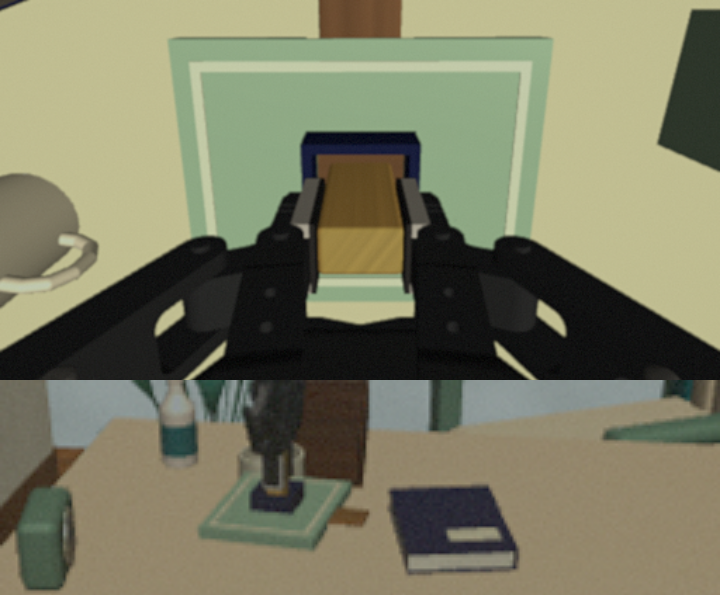

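The pair hangs level in the grip, with the tab towards the robot at (360,20) and the collar still nested at (360,145). Now I'll carry it to the tin.

Request:
apply_moves --pt "2 30 -10 0.02 -1" --pt "5 75 -10 0.04 -1" --pt "8 120 -10 0.066 -1" --pt "11 165 -10 0.066 -1" --pt "14 210 -10 0.066 -1"

```text
clock: 6.75
position: [0.5814, 0.0803, 0.1882]
ee_rot: [[-0.985, 0.175, -0.002], [0.175, 0.985, -0.0], [0.002, -0.0, -1.0]]
wrist_force: [0.8, -0.2, -3.4]
finger_gap: 0.0251
grasp_force: 59.8
```

Request:
apply_moves --pt "-1 40 0 0 -1" --pt "-2 65 0 0 -1" --pt "-3 80 0 0 -1" --pt "-3 86 0 0 -1" --pt "-3 86 0 0 -1"

```text
clock: 7.25
position: [0.5998, 0.1627, 0.1886]
ee_rot: [[-0.985, 0.174, -0.001], [0.174, 0.985, -0.001], [0.001, -0.001, -1.0]]
wrist_force: [-0.3, -0.0, -3.4]
finger_gap: 0.0252
grasp_force: 60.0
```

Request:
apply_moves --pt "0 0 0 0 -1" --pt "0 0 0 0 -1" --pt "0 0 0 0 -1" --pt "0 0 0 0 -1" --pt "0 0 0 0 -1"

```text
clock: 7.75
position: [0.6001, 0.1624, 0.1894]
ee_rot: [[-0.984, 0.176, 0.0], [0.176, 0.984, -0.0], [-0.0, 0.0, -1.0]]
wrist_force: [-0.3, 0.2, -3.9]
finger_gap: 0.0251
grasp_force: 60.0
```

Request:
apply_moves --pt "13 1 0 0 -1" --pt "13 1 20 0 -1" --pt "13 1 40 0 -1" --pt "13 1 55 0 -1" --pt "13 1 60 0 -1"

```text
clock: 8.25
position: [0.585, 0.1661, 0.1268]
ee_rot: [[-0.985, 0.175, -0.005], [0.175, 0.985, -0.001], [0.005, -0.002, -1.0]]
wrist_force: [-0.8, 0.2, -4.4]
finger_gap: 0.0249
grasp_force: 60.0
```

Request:
apply_moves --pt "0 0 0 0 -1" --pt "0 0 0 0 -1" --pt "0 0 0 0 -1" --pt "0 0 0 0 -1" --pt "0 0 0 0 -1"

```text
clock: 8.75
position: [0.588, 0.1662, 0.1301]
ee_rot: [[-0.985, 0.175, 0.001], [0.175, 0.985, 0.0], [-0.001, 0.0, -1.0]]
wrist_force: [0.1, -0.4, -4.2]
finger_gap: 0.0249
grasp_force: 60.0
```

Run:
```python
from h import *
c=viewer.get_calibration('wrist');a=viewer.get_image("wrist");b=viewer.get_image("side")
o=bot.observe();print(o['position'],o['ee_rot'].round(4).tolist(),o['wrist_force'],o['finger_gap'])
im=cv2.resize(a[40:300,100:420,::-1],(400,325),interpolation=cv2.INTER_CUBIC)
p=cv2.resize(b[190:300,170:310,::-1],(400,314),interpolation=cv2.INTER_CUBIC)
cv2.imwrite('pics/i.png',np.hstack([im[:314],p]))
```

```text
[0.58764481 0.16611946 0.12969287] [[-0.9846, 0.175, 0.0006], [0.175, 0.9846, 0.0001], [-0.0006, 0.0002, -1.0]] [-0.30898411  0.17441165 -3.77455143] 0.02495996971076446
```

View pics/i.png

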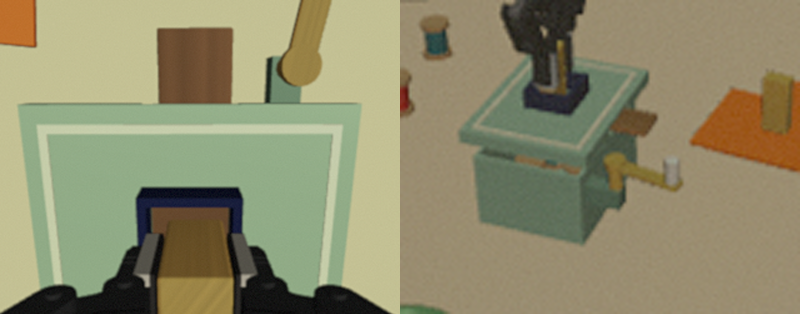

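The pair sits squarely above the tin (right panel), tab on the hasp side, with the hasp clear. Now I'll lower it.

Request:
apply_moves --pt "0 0 4 0 -1" --pt "0 0 8 0 -1" --pt "0 0 12 0 -1" --pt "0 0 15 0 -1" --pt "0 0 17 0 -1"

```text
clock: 9.35
position: [0.587, 0.166, 0.1115]
ee_rot: [[-0.985, 0.175, -0.001], [0.175, 0.985, -0.0], [0.001, -0.0, -1.0]]
wrist_force: [0.2, -0.8, -3.8]
finger_gap: 0.0249
grasp_force: 60.0
```

Request:
apply_moves --pt "0 0 1 0 -1" --pt "0 0 2 0 -1" --pt "0 0 3 0 -1" --pt "0 0 4 0 -1" --pt "0 0 4 0 -1"

```text
clock: 9.85
position: [0.5876, 0.1662, 0.1096]
ee_rot: [[-0.985, 0.175, 0.0], [0.175, 0.985, -0.0], [-0.0, -0.0, -1.0]]
wrist_force: [-3.8, -0.3, 3.8]
finger_gap: 0.0251
grasp_force: 60.9
```

Request:
apply_moves --pt "0 0 0 0 -1" --pt "0 0 0 0 -1" --pt "0 0 0 0 -1" --pt "0 0 0 0 -1"

```text
clock: 10.25
position: [0.5877, 0.1662, 0.1096]
ee_rot: [[-0.985, 0.175, 0.0], [0.175, 0.985, -0.0], [-0.0, 0.0, -1.0]]
wrist_force: [-4.0, -1.3, 6.0]
finger_gap: 0.0254
grasp_force: 61.2
```

Request:
apply_moves --pt "0 0 -1 0 0" --pt "0 0 -2 0 1" --pt "0 0 -2 0 1" --pt "0 0 -2 0 1" --pt "0 0 -2 0 1"

```text
clock: 10.75
position: [0.5875, 0.1661, 0.1102]
ee_rot: [[-0.985, 0.175, 0.0], [0.175, 0.985, 0.0], [-0.0, 0.0, -1.0]]
wrist_force: [-0.4, 0.0, 0.3]
finger_gap: 0.085
grasp_force: 0.0
```

Request:
apply_moves --pt "0 0 -15 0 1" --pt "0 0 -35 0 1" --pt "0 0 -55 0 1" --pt "0 0 -62 0 1" --pt "20 10 -62 0 1"

```text
clock: 11.25
position: [0.5728, 0.1787, 0.1755]
ee_rot: [[-0.984, 0.177, 0.007], [0.177, 0.984, 0.0], [-0.007, 0.002, -1.0]]
wrist_force: [-0.2, 1.0, 0.1]
finger_gap: 0.0852
grasp_force: 0.0
```

Request:
apply_moves --pt "40 18 0 0 1" --pt "80 37 0 0 1" --pt "109 50 0 0 1" --pt "109 50 0 0 1" --pt "109 50 0 0 1"

```text
clock: 11.75
position: [0.4707, 0.2481, 0.1726]
ee_rot: [[-0.985, 0.173, 0.001], [0.173, 0.985, -0.0], [-0.001, 0.0, -1.0]]
wrist_force: [-0.1, -0.2, 0.4]
finger_gap: 0.0858
grasp_force: 0.0
```

Request:
apply_moves --pt "0 0 0 0 1" --pt "0 0 0 0 1" --pt "0 0 0 0 1" --pt "0 0 0 0 1"

```text
clock: 12.15
position: [0.4715, 0.2473, 0.1723]
ee_rot: [[-0.984, 0.176, 0.0], [0.176, 0.984, -0.0], [-0.0, -0.0, -1.0]]
wrist_force: [0.3, 0.6, -0.6]
finger_gap: 0.0856
grasp_force: 0.0
```

Run:
```python
from h import *
c=viewer.get_calibration('wrist');a=viewer.get_image("wrist")
o=bot.observe();print(o['position'],o['ee_rot'].round(4).tolist(),o['wrist_force'],o['finger_gap'])
p=proj(c,[[.4708,.2479,.105],[.5214,.2282,.083],[.5118,.1740,.105]]);print(p)
cv2.imwrite('pics/j.png',cv2.resize(a[:,:,::-1],(800,600),interpolation=cv2.INTER_CUBIC))
```

```text
[0.47132092 0.24734893 0.17219734] [[-0.9844, 0.1758, -0.0002], [0.1758, 0.9844, -0.0001], [0.0002, -0.0001, -1.0]] [ 0.5512854  -0.28485087 -0.74953723] 0.08525689466224247
[[255.08000998 207.12406864]
 [242.42628718 260.19822787]
 [167.92858603 274.61350274]]
```

View pics/j.png

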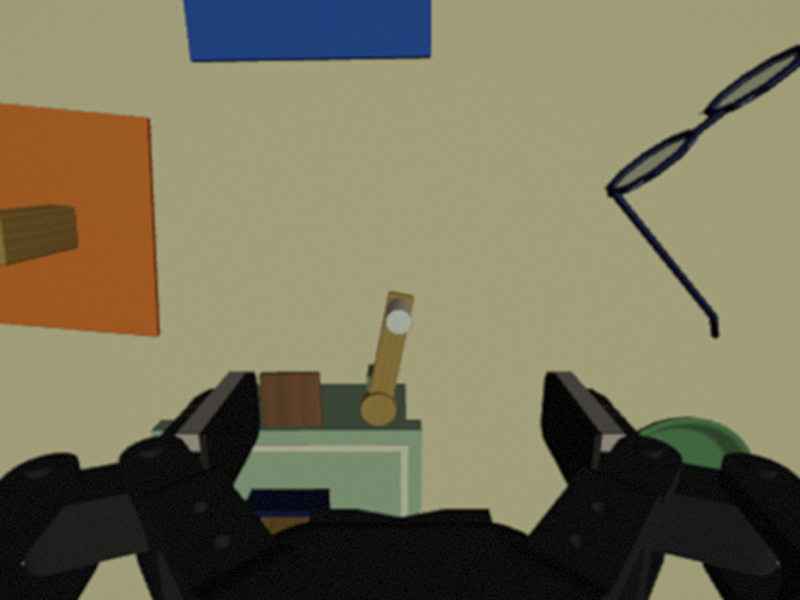

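The knob's top appears at (399,321) and the pin at (378,409), matching the predicted positions within 2 px. The pair is on the tin with the tab at (290,400). I'll descend and pinch the knob.

Request:
apply_moves --pt "0 0 25 0 1" --pt "0 0 50 0 1" --pt "0 0 68 0 0.4" --pt "0 0 75 0 0" --pt "0 0 75 0 0" --force 20

```text
clock: 12.7
position: [0.4701, 0.2473, 0.0961]
ee_rot: [[-0.985, 0.175, -0.003], [0.175, 0.985, -0.001], [0.002, -0.001, -1.0]]
wrist_force: [-0.1, 0.0, -0.4]
finger_gap: 0.0441
grasp_force: 0.0
```

Request:
apply_moves --pt "0 0 0 0 0" --pt "0 0 0 0 -0.5" --pt "0 0 0 0 -1" --pt "0 0 0 0 -1" --pt "0 0 0 0 -1"

```text
clock: 13.2
position: [0.4718, 0.2481, 0.0985]
ee_rot: [[-0.985, 0.175, 0.002], [0.175, 0.985, 0.001], [-0.002, 0.001, -1.0]]
wrist_force: [0.1, -0.9, 3.7]
finger_gap: 0.0107
grasp_force: 19.9
```

Request:
apply_moves --pt "0 0 0 0 -1" --pt "0 0 0 0 -1" --pt "0 0 0 0 -1"

```text
clock: 13.5
position: [0.4718, 0.248, 0.0984]
ee_rot: [[-0.985, 0.175, 0.002], [0.175, 0.985, 0.001], [-0.002, 0.001, -1.0]]
wrist_force: [-0.6, -0.9, 5.8]
finger_gap: 0.0109
grasp_force: 20.1
```

Request:
apply_moves --pt "1 -5 0 0 -1" --pt "1 -11 0 0 -1" --pt "1 -16 0 0 -1" --pt "0 -22 0 0 -1" --pt "-1 -27 0 0 -1"

```text
clock: 14.0
position: [0.4667, 0.2216, 0.098]
ee_rot: [[-0.985, 0.175, -0.001], [0.175, 0.985, 0.002], [0.001, 0.002, -1.0]]
wrist_force: [1.8, 3.4, 5.5]
finger_gap: 0.0107
grasp_force: 20.4
```

Request:
apply_moves --pt "-2 -6 0 0 -1" --pt "-5 -12 0 0 -1" --pt "-9 -17 0 0 -1" --pt "-13 -22 0 0 -1" --pt "-18 -27 0 0 -1"

```text
clock: 14.5
position: [0.4797, 0.1916, 0.0977]
ee_rot: [[-0.985, 0.175, -0.001], [0.175, 0.985, 0.001], [0.001, 0.001, -1.0]]
wrist_force: [-1.5, 3.4, 5.2]
finger_gap: 0.0113
grasp_force: 20.7
```

Request:
apply_moves --pt "-5 -4 0 0 -1" --pt "-11 -7 0 0 -1" --pt "-17 -9 0 0 -1" --pt "-24 -11 0 0 -1" --pt "-29 -12 0 0 -1"

```text
clock: 15.0
position: [0.5062, 0.1742, 0.0976]
ee_rot: [[-0.985, 0.175, -0.002], [0.175, 0.985, 0.0], [0.002, -0.0, -1.0]]
wrist_force: [-3.5, 0.7, 6.7]
finger_gap: 0.0109
grasp_force: 20.9
```

Request:
apply_moves --pt "-3 0 0 0 -1" --pt "-5 0 0 0 -1" --pt "-7 0 0 0 -1" --pt "-8 0 0 0 -1" --pt "-8 0 0 0 -1"

```text
clock: 15.5
position: [0.5136, 0.1722, 0.0975]
ee_rot: [[-0.985, 0.174, -0.002], [0.174, 0.985, -0.001], [0.002, -0.002, -1.0]]
wrist_force: [-3.0, -0.7, 6.3]
finger_gap: 0.0109
grasp_force: 20.9
```

Request:
apply_moves --pt "-2 0 0 0 -1" --pt "-4 0 0 0 -1" --pt "-5 0 0 0 -1" --pt "-5 0 0 0 -1" --pt "-5 0 0 0 -1"

```text
clock: 16.0
position: [0.5163, 0.1717, 0.0973]
ee_rot: [[-0.985, 0.175, -0.008], [0.175, 0.985, -0.001], [0.007, -0.002, -1.0]]
wrist_force: [-7.3, -0.0, 11.0]
finger_gap: 0.0109
grasp_force: 21.3
```

Request:
apply_moves --pt "0 0 0 0 -0.3" --pt "0 0 0 0 -0.3" --pt "0 0 0 0 -0.3" --pt "0 0 -10 0 -0.3" --pt "0 0 -30 0 -0.3"

```text
clock: 16.5
position: [0.5176, 0.1716, 0.1259]
ee_rot: [[-0.985, 0.175, -0.005], [0.175, 0.985, -0.001], [0.004, -0.002, -1.0]]
wrist_force: [0.2, 0.3, -0.3]
finger_gap: 0.0298
grasp_force: 0.0
```

Request:
apply_moves --pt "15 0 -30 0 1" --pt "30 0 -50 0 1" --pt "30 0 -50 0 1" --pt "30 0 -50 0 1" --pt "30 0 -50 0 1"

```text
clock: 17.0
position: [0.4896, 0.1771, 0.1763]
ee_rot: [[-0.985, 0.175, -0.001], [0.175, 0.985, -0.0], [0.001, -0.001, -1.0]]
wrist_force: [0.6, -0.4, -0.4]
finger_gap: 0.0854
grasp_force: 0.0
```

Request:
apply_moves --pt "0 0 0 0 1" --pt "0 0 0 0 1" --pt "0 0 0 0 1"

```text
clock: 17.3
position: [0.4896, 0.1772, 0.1765]
ee_rot: [[-0.985, 0.175, -0.001], [0.175, 0.985, -0.0], [0.001, -0.001, -1.0]]
wrist_force: [-0.6, 0.4, 0.2]
finger_gap: 0.0854
grasp_force: 0.0
```

Run:
```python
from h import *
import pickle
c=viewer.get_calibration('wrist');a=viewer.get_image("wrist");pickle.dump((c,a),open('w5.pkl','wb'))
o=bot.observe();print(o['position'],o['ee_rot'].round(4).tolist(),o['finger_gap'])
print(proj(c,[[.5118,.1740,.105],[.5214,.2282,.083]]))
cv2.imwrite('pics/k.png',cv2.resize(a[:,:,::-1],(800,600),interpolation=cv2.INTER_CUBIC))
```

```text
[0.48976775 0.17719328 0.17668301] [[-0.9846, 0.1751, -0.001], [0.1751, 0.9846, -0.0003], [0.001, -0.0005, -1.0]] 0.08538869653307364
[[255.55043183 235.17725507]
 [323.67452963 224.04890651]]
```

View pics/k.png

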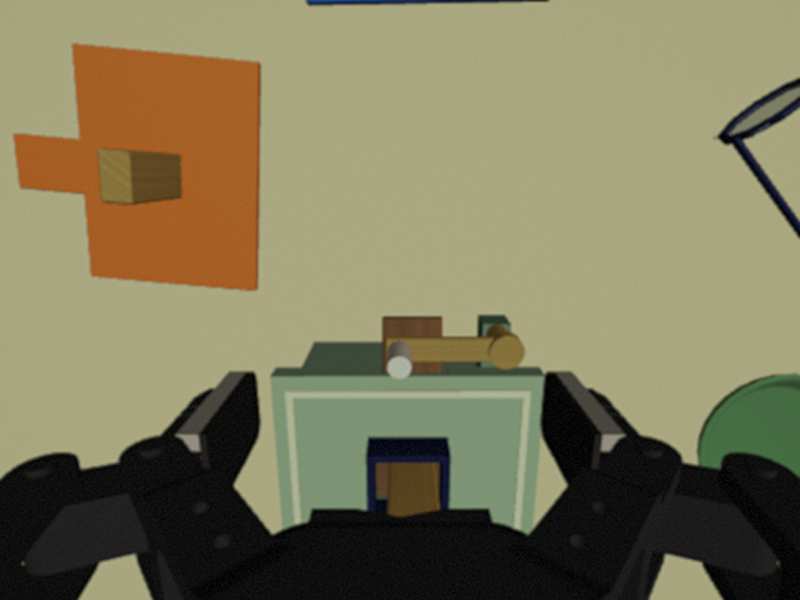

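The hasp lies along the lid edge over the brown tab, with its knob at (399,367), where the closed position projects to (399,367). The lid's front edge runs from (272,370) to (545,370). Next I'll measure the collar.

Run:
```python
from h import *
import pickle
c,a=pickle.load(open('w5.pkl','rb')); y=-.175
R=np.array([[np.cos(y),-np.sin(y)],[np.sin(y),np.cos(y)]])
for n,q,z,dx in(('edge',[(272,372),(545,372)],.079,.0585),('collar',[(367,438),(449,438)],.097,.022)):
    P=onplane(c,(np.array(q)+.5)*.64-.5,z); v=P[1]-P[0]; print(n,(P.mean(0)[:2]+R@[dx,0]).round(4),np.linalg.norm(v).round(4),np.arctan2(-v[0],v[1]).round(3))
```

```text
edge [0.5839 0.166 ] 0.1456 -0.176
collar [0.576 0.167] 0.042 -0.176
```

Request:
apply_moves --pt "-40 3 0 0 1" --pt "-80 5 0 0 0.6" --pt "-98 6 0 0 0.45" --pt "-98 6 0 0 0.45" --pt "-98 6 0 0 0.45"

```text
clock: 17.85
position: [0.5869, 0.166, 0.1766]
ee_rot: [[-0.985, 0.175, -0.002], [0.175, 0.985, -0.0], [0.002, -0.0, -1.0]]
wrist_force: [0.0, 0.4, 0.1]
finger_gap: 0.0617
grasp_force: 0.0
```

Request:
apply_moves --pt "0 0 0 0 0.45" --pt "0 0 15 0 0.45" --pt "0 0 35 0 0.45" --pt "0 0 50 0 0.45" --pt "0 0 60 0 0.45"

```text
clock: 18.35
position: [0.5854, 0.166, 0.1147]
ee_rot: [[-0.985, 0.175, -0.004], [0.175, 0.985, -0.001], [0.003, -0.001, -1.0]]
wrist_force: [0.2, -0.3, 0.4]
finger_gap: 0.0617
grasp_force: 0.0
```

Request:
apply_moves --pt "0 0 0 0 0.45" --pt "0 0 0 0 0.45" --pt "0 0 0 0 0.45" --pt "0 0 0 0 0.45"

```text
clock: 18.75
position: [0.5883, 0.1663, 0.1185]
ee_rot: [[-0.985, 0.175, 0.002], [0.175, 0.985, 0.0], [-0.002, 0.001, -1.0]]
wrist_force: [-0.3, -0.2, 0.5]
finger_gap: 0.0621
grasp_force: 0.0
```

Request:
apply_moves --pt "0 0 8 0 0.3" --pt "0 0 16 0 0.3" --pt "0 0 22 0 0.3" --pt "0 0 26 0 0.3" --pt "0 0 28 0 0.3"

```text
clock: 19.25
position: [0.5867, 0.166, 0.0882]
ee_rot: [[-0.985, 0.175, -0.002], [0.175, 0.985, -0.0], [0.002, -0.001, -1.0]]
wrist_force: [-0.5, 0.1, 0.1]
finger_gap: 0.0556
grasp_force: 0.0
```

Request:
apply_moves --pt "0 0 0 0 0.3" --pt "0 0 0 0 0.3" --pt "0 0 0 0 0.3"

```text
clock: 19.55
position: [0.5878, 0.1662, 0.0897]
ee_rot: [[-0.985, 0.175, 0.001], [0.175, 0.985, 0.0], [-0.001, 0.0, -1.0]]
wrist_force: [-0.3, 0.0, -0.6]
finger_gap: 0.0556
grasp_force: 0.0
```

Request:
apply_moves --pt "0 0 0 0 0" --pt "0 0 0 0 -0.2" --pt "0 0 0 0 -0.5" --pt "0 0 0 0 -1" --pt "0 0 0 0 -1" --force 40

```text
clock: 20.05
position: [0.588, 0.1661, 0.0901]
ee_rot: [[-0.985, 0.175, 0.001], [0.175, 0.985, -0.0], [-0.001, 0.0, -1.0]]
wrist_force: [-0.8, -1.4, 5.2]
finger_gap: 0.043
grasp_force: 42.1
```

Request:
apply_moves --pt "0 0 0 0 -1" --pt "0 0 0 0 -1" --pt "0 0 0 0 -1" --pt "0 0 0 0 -1"

```text
clock: 20.45
position: [0.5879, 0.1661, 0.0901]
ee_rot: [[-0.985, 0.175, 0.001], [0.175, 0.985, -0.0], [-0.001, 0.0, -1.0]]
wrist_force: [-0.7, -0.8, 4.5]
finger_gap: 0.0427
grasp_force: 42.1
```

Request:
apply_moves --pt "0 0 -3 0 -1" --pt "0 0 -6 0 -1" --pt "0 0 -10 0 -1" --pt "0 0 -15 0 -1" --pt "0 0 -20 0 -1"

```text
clock: 20.95
position: [0.587, 0.1662, 0.1094]
ee_rot: [[-0.985, 0.175, -0.001], [0.175, 0.985, 0.0], [0.001, -0.0, -1.0]]
wrist_force: [-0.2, 0.7, -2.4]
finger_gap: 0.0428
grasp_force: 41.3
```

Request:
apply_moves --pt "0 0 -12 0 -1" --pt "0 0 -28 0 -1" --pt "0 0 -48 0 -1" --pt "0 0 -68 0 -1" --pt "0 0 -85 0 -1"

```text
clock: 21.45
position: [0.5882, 0.1663, 0.1974]
ee_rot: [[-0.985, 0.175, 0.003], [0.175, 0.985, 0.001], [-0.003, 0.001, -1.0]]
wrist_force: [0.3, 0.0, -1.2]
finger_gap: 0.0429
grasp_force: 41.3
```

Request:
apply_moves --pt "0 0 -12 0 -1" --pt "0 0 -22 0 -1" --pt "0 0 -27 0 -1" --pt "0 0 -27 0 -1" --pt "0 0 -27 0 -1"

```text
clock: 21.95
position: [0.5869, 0.166, 0.2205]
ee_rot: [[-0.985, 0.175, -0.001], [0.175, 0.985, -0.0], [0.001, -0.001, -1.0]]
wrist_force: [-0.2, 0.8, -2.1]
finger_gap: 0.0428
grasp_force: 41.3
```

Request:
apply_moves --pt "0 0 0 0 -1" --pt "0 0 0 0 -1" --pt "0 0 0 0 -1" --pt "0 0 0 0 -1" --pt "0 0 0 0 -1"

```text
clock: 22.45
position: [0.5874, 0.1661, 0.2212]
ee_rot: [[-0.985, 0.175, -0.0], [0.175, 0.985, -0.0], [0.0, -0.0, -1.0]]
wrist_force: [-0.3, -0.0, -2.4]
finger_gap: 0.0432
grasp_force: 41.3
```

Run:
```python
from h import *
o=bot.observe();print(o['clock'],o['position'],o['ee_rot'].round(4).tolist(),o['wrist_force'],o['finger_gap'],o['grasp_force'],np.abs(o['joint_vel']).max())
b=viewer.get_image('side').astype(int); d=viewer.get_calibration('side')
R=o['ee_rot'];y=-.175
m=((b[...,1]-b[...,0]>12)&(b[...,1]>80)).astype(np.uint8)
n,l,st,ce=cv2.connectedComponentsWithStats(m)
for i in range(1,n):
    if st[i,4]>150: print('mint',st[i],ce[i].round(0))
Rz=np.array([[np.cos(y),-np.sin(y),0],[np.sin(y),np.cos(y),0],[0,0,1]])
c=np.array([.5875,.166,0])
pl=lambda z:proj(d,[(c+Rz@[sx*.0585,sy*.0735,0])+[0,0,z] for sx,sy in((-1,-1),(-1,1),(1,1),(1,-1))])
print('lid expected',pl(o['position'][2]-.011).round(0).tolist())
# tin top now: brown inner lid flange & brass knob expected pixels
for n_,X in(('flange -x+y',[-.04,.055,.075]),('knob side',[-.008,0,.115]),('tab',[-.08,-.012,.075]),('hasp knob',[-.076,-.005,.096])):
    p=proj(d,c+Rz@X)[0]; print(n_,p.round(0),b[int(p[1]),int(p[0])])
k=b[150:300,170:320]
```

```text
22.45 [0.5873808  0.16613382 0.22116518] [[-0.9846, 0.1749, -0.0002], [0.1749, 0.9846, -0.0], [0.0002, -0.0, -1.0]] [-0.2997432  -0.04993574 -2.43661764] 0.04316211027831867 41.293509006500244 0.1458280259646435
mint [180   4  17  46 164] [190.  27.]
mint [182  73  20  45 187] [193.  97.]
mint [299  89  89  17 539] [345.  97.]
mint [306 106  10  31 219] [310. 121.]
mint [362 126  78  15 535] [405. 134.]
mint [166 156  17  33 383] [173. 172.]
mint [187 174  69  34 382] [217. 196.]
mint [195 176  53  24 503] [222. 189.]
mint [196 247  51  28 810] [218. 260.]
mint [ 24 267  10  46 225] [ 28. 289.]
mint [ 31 282  32  39 216] [ 44. 297.]
mint [ 145  297   49   36 1210] [171. 313.]
lid expected [[255.0, 176.0], [232.0, 203.0], [185.0, 195.0], [212.0, 169.0]]
flange -x+y [230. 248.] [94 71 43]
knob side [226. 220.] [94 76 33]
tab [255. 236.] [118 100  62]
hasp knob [253. 230.] [137 130 116]
```

Run:
```python
from h import *
c=viewer.get_calibration('wrist');a=viewer.get_image('wrist').astype(int);o=bot.observe()
m=((a[...,1]-a[...,0]>8)&(a[...,1]>95)).astype(np.uint8)
cs,_=cv2.findContours(m,cv2.RETR_EXTERNAL,cv2.CHAIN_APPROX_NONE); q=max(cs,key=cv2.contourArea)
print(cv2.approxPolyDP(cv2.convexHull(q),3,True)[:,0].tolist(),cv2.boundingRect(q))
R=o['ee_rot'];p=o['position']
for dz in(.011,.015): print(proj(c,[p+R@np.array([sx*.0585,sy*.0735,dz]) for sx,sy in((1,-1),(1,1),(-1,1),(-1,-1))]).round(0).tolist())
```

```text
[[384, 150], [370, 278], [142, 278], [128, 151], [205, 147]] (127, 147, 258, 132)
[[99.0, 129.0], [409.0, 129.0], [381.0, 336.0], [127.0, 336.0]]
[[103.0, 129.0], [405.0, 129.0], [379.0, 331.0], [130.0, 331.0]]
```

Run:
```python
from h import *
a=viewer.get_image('wrist').astype(int)
m=((a[...,1]-a[...,0]>8)&(a[...,1]>95)).astype(np.uint8)
n,l,st,ce=cv2.connectedComponentsWithStats(m)
for i in range(1,n):
    if st[i,4]>150:
        q=cv2.findContours((l==i).astype(np.uint8),cv2.RETR_EXTERNAL,2)[0][0]; print(st[i],cv2.approxPolyDP(cv2.convexHull(q),3,True)[:,0].tolist())
```

```text
[  100   107   312   169 10435] [[411, 126], [392, 270], [133, 275], [119, 269], [100, 126], [299, 107]]
[ 432  138   80   92 5596] [[509, 143], [511, 211], [481, 228], [460, 228], [445, 221], [432, 198], [433, 180], [442, 162], [457, 148], [478, 139]]
[  127   148   258   131 20159] [[384, 152], [370, 278], [142, 278], [128, 152], [312, 148]]
[ 200  284  113   32 2113] [[312, 312], [200, 315], [209, 284], [302, 284]]
[201 320 111  11 652] [[311, 322], [259, 330], [201, 323]]
```

The plate's corners at (100,126) and (411,126), with its rear edge near row 330, match the projection of a level lid in the grip. The inner lid and hasp are where they should be, so I'll hand in.

```bash
python3 -c "
from station import bot
print(bot.job_done())"
```

```text
the job is handed in; nothing more can be done
None
```

I seated the nested lids in the tin, swung the hasp fully over the inner lid's tab, and handed the job in at about 22.6 s with the outer lid held level and at rest about 13 cm above where it sat; the grading result was not shown.

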